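Wind back and pin a sprung chain tensioner

ROBOT

A 7-joint arm with a two-finger parallel gripper is mounted at the origin on a cart in front of the work surface, level with it; the furniture and walls round the work are solid. World frame = base frame: x ahead of the robot, y to its left, z up, the work surface at z = 0. Lengths are in m, angles in rad, forces in N, time in s.
With the tool pointing down it reaches from about 0.425 to 0.875 m from the base axis. Payload 4.7 kg.
Tool frame: the origin (TCP) lies at the very end of the fingers, on their centre line; the grasp point (between the pads) lies 19 mm behind it (grip_point_offset is the distance from the TCP to the grasp point, in m); z points along the fingers, y is the line along which they close (so a half turn about z gives the same grasp; the last joint's range is limited). The gripper opens to 87 mm and grips with 3 to 60 N. Pads are 19 mm wide; open, the fingers measure 117 mm over their backs; the gripper's body (75 mm by 190 mm) begins 51 mm behind the grasp point.
Start: joints at [-1.233, 0.321, -0.07, 1.45, 0.023, 1.371, -0.057], TCP at [0.207, 0.616, 0.223] pointing down, gripper open.
Joint ranges: [-2.86, 2.86], [-0.3, 2.09], [-1.38, 1.24], [0.06, 2.45], [-1.56, 4.7], [0.09, 2.05], [-2.69, 2.69]. Speed limits (rad/s): [2.57, 2.57, 3.14, 3.14, 3.14, 3.14, 3.14].

INTERFACE

Orientations are given as a unit quaternion [x, y, z, w].
In Python, from bench import * gives the robot as it stands.
- The arm moves only by the tool apply_moves, never from a script. Its arguments are lists of equal length, an entry for each row: "offset": the shift along the tool's x, y, z in m, a list of three; "turn": the turn, a rotation vector about the tool's x, y, z in rad, a list of three; "hand": the finger opening in m, from 0 to 0.087. In form: {"offset": [[x, y, z], ...], "turn": [[rx, ry, rz], ...], "hand": [hand, ...]}. A call has 1 to 8 rows; each row is the pose to reach, as a shift and turn from the pose commanded when the call began, along the tool's axes at that moment; what a row does not reach only later rows make up. A row lasts 1/10 s, in which the tool goes at most 50 mm and 8.59 degrees, less where a joint would pass 70% of its speed; a pose out of reach is approached as far as the arm can. A call with a gripper value outside its range is refused whole. The fingers move at their own pace and stop on an object; the grip force is fixed at half the most. Time passes only in rows, so rows that repeat a pose let the fingers close. It gives the time, the measured TCP pose, the force, the opening and the grip force at its end, in the units of the state.
- get_state(): the state, without advancing time (a new reading comes with each control period).
- camera(name): name is "scene" or "top" or "wrist"; returns (picture, depth): 384x512x3 uint8, red, green, blue; 384x512 float32, m along the optical axis (not along the pixel's ray), 0 where there is no reading.
- camera_model(name): a dict with "K" (3x3 intrinsics, pixels), "world_to_cam" (4x4, takes a point from world to camera coordinates). Camera axes: x right, y down, z forward; pixel columns grow to the right and rows downward; lengths in m; the calibration is good to about 2 mm. The wrist camera is an equidistant fisheye: a pixel r from the principal point sees the ray r / f radians off the axis. A picture is of the moment at which its call begins: read the wrist's pose just before it. camera_model takes no time and is no camera call; for the wrist camera it gives the pose at the moment of the call.
- job_done(): hands the job in; it is judged then, once.
The state is a dict: "time_s": time; "joint_pos": joint angles; "joint_vel": joint speeds; "joint_torque": joint torques, N m; "eef_pos": TCP position; "orientation": TCP orientation; "ft_force": force on the tool from outside, world axes, zero at the start; "torque": the same for the moment, N m; "finger_gap": finger opening in m; "grasp_force": force on a finger pad.
Only numpy, scipy, OpenCV 4.12 (cv2) and the standard library are available. Lean on these libraries where they do the work, as an engineer would, in place of code of your own. Each camera call takes 0.05 s, during which the arm holds its last target. There are 200 camera calls.

TASK

Get the chain tensioner ready for fitting: stand the locking pin in the hole of the sprung wheel, wind the wheel back against its spring (counter-clockwise from above) and hold it until the pin drops fully home in the locking hole hidden beneath, with its collar down on the wheel. Then let go of the pin and prove the lock: push the wheel's upright post back the other way (clockwise), firmly but without hammering, with about 12 N for half a second; finish hands off with the pin still home. Leave the other things on the bench where they are.

Things in the scene. Friction and masses are not known exactly. Their poses are not given: they have to be found in the camera images.
- tensioner: chain tensioner bolted to the worktop: round grey foot (200 mm across, 8 mm thick), on it a fixed dark drum (the lock disc, flat top 34 mm above the worktop), over that the toothed steel wheel. Origin: centre of the foot's underside, on the wheel's upright axis. With the wheel at rest the bush lies 60 mm from the axis along this body's -x.
- wheel_turn (a joint): angle of the toothed wheel, rad: 0 at rest against its stop, growing counter-clockwise seen from above, up to 1.6. A spring drives it back to 0 with 0.32 Nm at rest to 0.46 Nm at 1.4 rad (5 to 8 N at the bush). The bush stands over the hidden locking hole at some angle between 0.6 and 1.2, different each time, which has to be felt for.
- wheel: the toothed wheel. Origin: on its axis at its underside, 36 mm above the worktop; x towards the bush, z up. It is 172 mm across the rim, 186 mm over the teeth, 24 mm thick; a hub cap 40 mm across rises 18 mm from its top. Beneath, the drum has one locking hole, 19 mm wide, 26 mm deep, 60 mm from the axis, covered by the wheel; elsewhere a pin in the bush rides on the drum's flat top.
- bush (a point): dark round bush (30 mm across, 25 mm high, 1 mm proud of the wheel) let into the wheel, with a plain round through-hole 17.5 mm wide with a 2 mm chamfer. Origin: centre of the hole at the bush's underside (36 mm above the worktop); its mouth is 25 mm higher. x points away from the wheel's axis, z up.
- post (a point): upright dark steel post on the wheel, 17 mm thick (foot 26 mm wide, 6 mm high), 52 mm high above the wheel's top. Origin: centre of its foot at the wheel's top, 60 mm from the wheel's axis; z up. It sits 1.9 rad clockwise (from above) of the bush, 98 mm from it, and turns with the wheel.
- pin: steel locking pin, 87 mm long, 0.10 to 0.21 kg: round shank 14 mm thick, 46 mm long, tip tapered to 9 mm; collar 26 mm wide, 5 mm thick; square head 22x22 mm, 36 mm high. Origin: tip of the shank; z towards the head; x, y square to the head's faces. Starts upright in the wooden stand. Riding on the drum, its collar is 19 mm above the bush; home, it rests on the bush.
- pin_head (a point): centre of the pin's square head (half-way up it), 69 mm above the shank's tip and 23 mm above the collar's underside
- pin_collar (a point): centre of the underside of the pin's collar, 46 mm above the shank's tip; z towards the head
- pin_stand: dark wooden block, 62x62x50 mm high, fixed, with an 18.5 mm upright through-hole in its middle in which the pin starts, collar on the block's top (head centre 73 mm above the worktop). Origin: centre of the underside.
- ignition_box: black ignition box, 80x138x52 mm; a bystander, leave it. Origin: centre of its underside
- piston_1: alloy piston standing on its skirt, 60 mm across, 54 mm high; a bystander, leave it. Origin: centre of its underside
- brake_pad_1: brake pad lying flat, 42x84x12 mm; a bystander, leave it. Origin: centre of its underside
- spanner_17: combination spanner lying flat, 200 mm long; a bystander, leave it. Origin: centre of its underside
- flat_file: flat file with a wooden handle, lying flat, 270 mm long; a bystander, leave it. Origin: centre of its underside
Things that resemble listed ones, but are neither listed nor needed, are in the scene too. Several things have the shape of the pin; the one meant has the colours described above.

How it is judged:
On the way, in this order (a step that is already met when the one before it is completed fails the run):
1. the pin stands in the wheel's bush and the wheel has been wound back at least 0.4 rad (x of pin_collar in the frame of bush between -0.006 and 0.006 m and y of pin_collar in the frame of bush between -0.006 and 0.006 m and z of pin_collar in the frame of bush below 0.055 m and value of joint wheel_turn above 0.4 rad), for 0.1 s.
2. the pin is fully home in the locking hole, its collar within 5 mm of the bush, with the wheel wound back (x of pin_collar in the frame of bush between -0.006 and 0.006 m and y of pin_collar in the frame of bush between -0.006 and 0.006 m and z of pin_collar in the frame of bush between 0.02 and 0.03 m and angle between the z axis of pin_collar and the z axis of bush, either way round below 0.17 rad and value of joint wheel_turn above 0.5 rad), for 0.2 s.
3. off the pin, the fingers push the wheel by its post back towards rest with at least 7 N, which the pin takes up (12 N or more between pin and wheel), and the lock holds (all of step 2 and contact force between the fingers and wheel above 7 N and contact force between pin and wheel above 12 N and contact force between the fingers and pin below 0.5 N), for 0.2 s.
At the end, for the whole second after the job is handed in: the wheel stays wound back (above 0.5 rad) and the pin stands home in bush and locking hole, collar within 5 mm of the bush and shank within 6 mm of its centre, upright within 10 degrees, at rest (all of step 2 and linear speed of pin below 0.02 m/s); the robot touches nothing.
It fails at once if the fingers hammer or push the wheel or its post with more than 40 N (contact force between the fingers and wheel above 40 N).
It fails at once if a bystander is moved by more than 40 mm (distance of any of ignition_box, piston_1, brake_pad_1, spanner_17, flat_file from where it was at the start of the episode above 0.04 m).
It also fails if it takes over 64 s, if anything falls off the work surface, if the arm or the gripper's body presses on something with over 40 N, if the wrist force passes 120 N, or if a joint passes its speed limit or range.

## Working session

There is one attempt and no reset: what is moved stays moved. The work goes in short steps, Python scripts to look and compute and a tool call to move; the robot and the scene stay as the last step left them, time stands still between calls to the robot, and variables do not carry over. Pictures are saved under pics/ and viewed, at most 10 in all, crops included, and the job is handed in when it is done.

Besides the shell and the picture viewer there is one more tool, called after ">>>" in YAML: its name, and indented under it one key for each argument. apply_moves: Moves the arm, as the interface text tells. Its arguments: {"type":"object","properties":{"offset":{"type":"array","items":{"type":"array","items":{"type":"number"}}},"turn":{"type":"array","items":{"type":"array","items":{"type":"number"}}},"hand":{"type":"array","items":{"type":"number"}}},"required":["offset","turn","hand"]}

```bash
mkdir -p pics; python3 - <<'E'
from bench import *
import cv2,numpy as np
s=get_state();print(s['time_s'],s['eef_pos'],s['orientation'],s['joint_pos'],s['finger_gap'])
for n in ['scene','top']:
    p,d=camera(n);m=camera_model(n);cv2.imwrite(f'pics/{n}0.png',p[...,::-1]);np.savez(f'{n}0.npz',p=p,d=d,K=m['K'],T=m['world_to_cam']);print(n,m)
E
```

```text
0.0 [0.20667749 0.61567557 0.2214571 ] [ 1.61165183e-01  9.86926977e-01 -9.56987514e-04 -1.00012112e-04] [-1.23290988  0.32182001 -0.07008299  1.45168765  0.02261161  1.37079638
 -0.05688753] 0.08697890032811717
scene {'K': array([[353.33024882,   0.        , 258.50703443],
       [  0.        , 353.33024882, 195.10261858],
       [  0.        ,   0.        ,   1.        ]]), 'world_to_cam': array([[ 0.72905357, -0.68443225,  0.00577879, -0.33312414],
       [-0.38294054, -0.41487496, -0.8253698 ,  0.30074216],
       [ 0.56730719,  0.59952587, -0.56456292,  0.79900845],
       [ 0.        ,  0.        ,  0.        ,  1.        ]])}
top {'K': array([[372.31557942,   0.        , 253.38174383],
       [  0.        , 372.31557942, 191.15398475],
       [  0.        ,   0.        ,   1.        ]]), 'world_to_cam': array([[ 0.0290528 , -0.99950349,  0.01219466,  0.04253174],
       [-0.99761118, -0.02975839, -0.06234072,  0.51947575],
       [ 0.06267266, -0.01035436, -0.99798042,  1.16375574],
       [ 0.        ,  0.        ,  0.        ,  1.        ]])}
```

View pics/scene0.png

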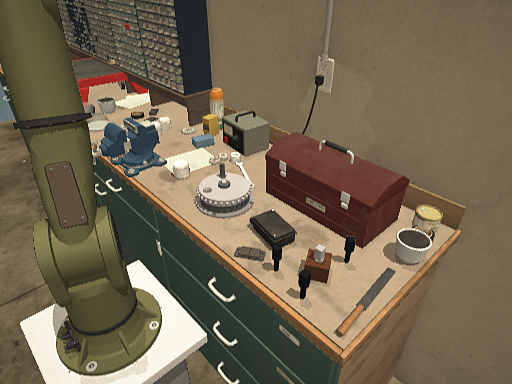

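View pics/top0.png

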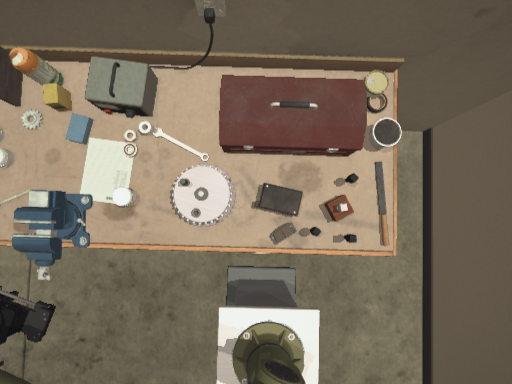

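The steel-headed pin sits in its wooden stand at top (340,208), and the black-headed ones are decoys. The wheel is at top (202,194), with two dark spots at (183,183) and (196,213). I'll measure these by depth and crop in.

```bash
cat > h.py <<'E'
import numpy as np,cv2
from bench import *
def load(n):
    z=np.load(n+'.npz');return z['p'],z['d'],z['K'],z['T']
def cloud(d,K,T):
    v,u=np.mgrid[:d.shape[0],:d.shape[1]]
    c=np.stack([(u-K[0,2])/K[0,0]*d,(v-K[1,2])/K[1,1]*d,d],-1)
    w=(c-T[:3,3])@T[:3,:3]; w[d<=0]=np.nan
    return w
def ray(u,v,z,K,T):
    dr=np.linalg.inv(K)@[u,v,1]@T[:3,:3]; o=-T[:3,:3].T@T[:3,3]
    return o+dr*(z-o[2])/dr[2]
E
python3 - <<'E'
from h import *
p,d,K,T=load('top0');w=cloud(d,K,T)
a=p[160:250,165:240];b=p[180:230,310:370]
a=cv2.resize(a,None,fx=6,fy=6,interpolation=cv2.INTER_CUBIC)
q,d2,K2,T2=load('scene0');c=q[150:225,185:265]
c=cv2.resize(c,None,fx=4,fy=4,interpolation=cv2.INTER_CUBIC)
im=np.zeros((540,780,3),np.uint8);im[:540,:450]=a;im[:300,455:775]=c
b=cv2.resize(b,None,fx=4,fy=4);im[310:510,455:695]=b
cv2.imwrite('pics/crop1.png',im[...,::-1])
r=w[160:230,168:236];z=r[...,2]
m=(z>.052)&(z<.066);print('wheel',r[m][:,:2].min(0),r[m][:,:2].max(0),np.median(z[m]),m.sum())
(c0,R)=cv2.minEnclosingCircle(r[m][:,:2].astype(np.float32));print(c0,R)
m=z>.085;print('post pts',r[m][:, :].round(3)[:12],m.sum())
r=w[190:225,320:362];z=r[...,2];m=z>.083;print('head',r[m].mean(0),m.sum(),z[m].max())
m=(z>.043)&(z<.056);print('stand',r[m].mean(0),r[m].min(0),r[m].max(0))
for uv in [(183,183),(196,213),(340,208),(201,194)]: print(uv,w[uv[1],uv[0]])
E
```

```text
wheel [0.41057229 0.12567289] [0.59468816 0.30626472] 0.05906502504303769 2357
(0.5027005076408386, 0.2163606584072113) 0.09258373081684113
post pts [[0.541 0.271 0.109]
 [0.541 0.268 0.11 ]
 [0.542 0.265 0.109]
 [0.542 0.262 0.11 ]
 [0.538 0.273 0.111]
 [0.538 0.27  0.114]
 [0.538 0.267 0.113]
 [0.538 0.265 0.111]
 [0.538 0.262 0.111]
 [0.539 0.259 0.109]
 [0.535 0.273 0.113]
 [0.536 0.271 0.107]] 34
head [ 0.47292917 -0.20994639  0.09016156] 57 0.09542035649417069
stand [ 0.4725724  -0.20879199  0.04971478] [ 0.43165232 -0.2505405   0.04311278] [ 0.51222571 -0.16866219  0.05586431]
(183, 183) [0.52962747 0.26408237 0.11174911]
(196, 213) [0.44366948 0.23407517 0.033429  ]
(340, 208) [ 0.47104309 -0.20122126  0.08494987]
(201, 194) [0.50081223 0.21483308 0.07947053]
```

View pics/crop1.png

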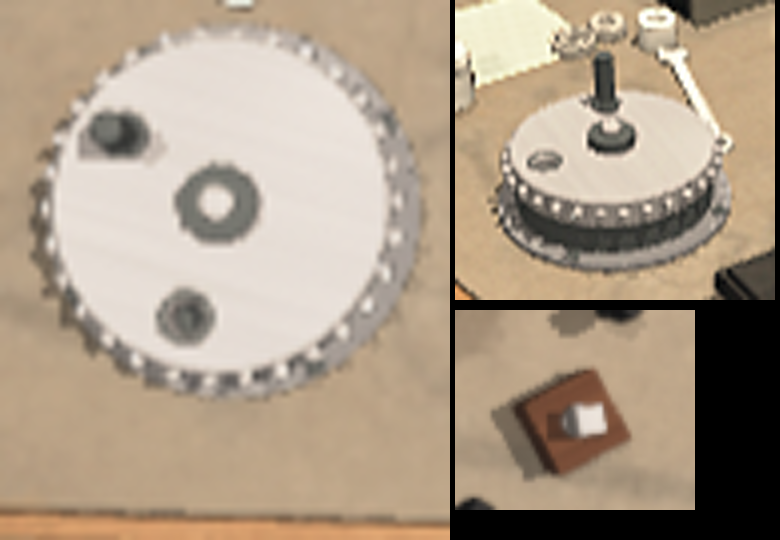

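>>> apply_moves:
  offset:
    - [-0.04, -0.03, 0]
    - [-0.08, -0.06, 0]
    - [-0.12, -0.09, 0]
    - [-0.16, -0.12, 0]
    - [-0.2, -0.15, 0]
    - [-0.24, -0.18, 0]
    - [-0.28, -0.21, 0]
    - [-0.32, -0.24, 0]
  turn:
    - [0, 0, 0]
    - [0, 0, 0]
    - [0, 0, 0]
    - [0, 0, 0]
    - [0, 0, 0]
    - [0, 0, 0]
    - [0, 0, 0]
    - [0, 0, 0]
  hand: [0.087, 0.087, 0.087, 0.087, 0.087, 0.087, 0.087, 0.087]

```text
time_s: 0.9
eef_pos: [0.4345, 0.2849, 0.2224]
orientation: [0.161, 0.987, 0.0, -0.0]
ft_force: [0.1, 1.0, -0.1]
finger_gap: 0.0866
grasp_force: 0.0
```

>>> apply_moves:
  offset:
    - [-0.03, -0.03, 0]
    - [-0.055, -0.052, 0]
    - [-0.055, -0.052, 0]
    - [-0.055, -0.052, 0]
  turn:
    - [0, 0, 0]
    - [0, 0, 0]
    - [0, 0, 0]
    - [0, 0, 0]
  hand: [0.087, 0.087, 0.087, 0.087]

```text
time_s: 1.3
eef_pos: [0.4694, 0.2196, 0.2223]
orientation: [0.162, 0.987, 0.0, -0.0]
ft_force: [-0.5, -0.3, -0.2]
finger_gap: 0.0872
grasp_force: 0.0
```

```bash
cat >> h.py <<'E'
def snap(n,f):
    m=camera_model(n);p,d=camera(n);np.savez(f+'.npz',p=p,d=d,K=m['K'],T=m['world_to_cam']);return p,d,m['K'],m['world_to_cam']
def wray(u,v,z,K,T):
    a,b=(u-K[0,2]),(v-K[1,2]);r=np.hypot(a,b);t=r/K[0,0]
    c=np.array([a/r*np.sin(t),b/r*np.sin(t),np.cos(t)]);dr=c@T[:3,:3];o=-T[:3,:3].T@T[:3,3]
    return o+dr*(z-o[2])/dr[2]
def wpix(P,K,T):
    c=T[:3,:3]@np.array(P)+T[:3,3];t=np.arctan2(np.hypot(c[0],c[1]),c[2]);h=np.hypot(c[0],c[1])
    return K[0,2]+K[0,0]*t*c[0]/h,K[1,2]+K[0,0]*t*c[1]/h
E
python3 - <<'E'
from h import *
s=get_state();print(s['time_s'],s['eef_pos'],s['orientation'])
p,d,K,T=snap('wrist','w1');cv2.imwrite('pics/w1.png',cv2.resize(p,(768,576))[...,::-1])
print(K,-T[:3,:3].T@T[:3,3],wpix((.503,.216,.078),K,T),wpix((.445,.233,.061),K,T))
a,_,K,T=load('top0')
print(ray(201.0,193.3,.078,K,T),ray(195.5,212.2,.061,K,T),ray(343.8,206.6,.091,K,T))
E
```

```text
1.3 [0.46939401 0.21961795 0.22227155] [ 1.62116012e-01  9.86771625e-01  1.02740965e-04 -3.83948058e-04]
[[297.31863964   0.         256.46918765]
 [  0.         297.31863964 196.45818365]
 [  0.           0.           1.        ]] [0.39798566 0.2426841  0.38430187] (np.float64(263.98555493796124), np.float64(215.19212611383793)) (np.float64(261.6902226537183), np.float64(157.88777224987547))
[0.50298554 0.21510367 0.078     ] [0.44605367 0.23178094 0.061     ] [ 0.47537794 -0.21098563  0.091     ]
```

View pics/w1.png

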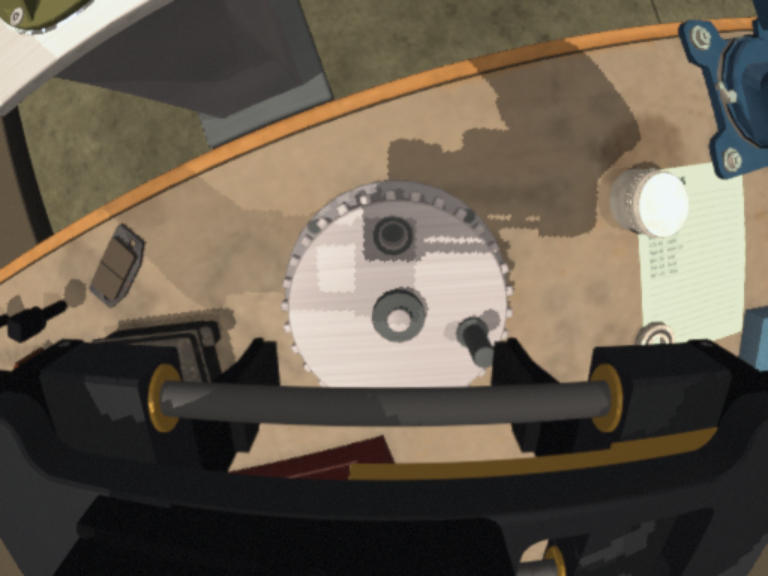

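>>> apply_moves:
  offset:
    - [-0.02, -0.045, 0]
    - [-0.04, -0.09, 0]
    - [-0.06, -0.135, 0]
    - [-0.08, -0.18, 0]
    - [-0.1, -0.225, 0]
    - [-0.12, -0.27, 0]
    - [-0.14, -0.315, 0]
    - [-0.155, -0.36, 0]
  turn:
    - [0, 0, 0]
    - [0, 0, 0]
    - [0, 0, 0]
    - [0, 0, 0]
    - [0, 0, 0]
    - [0, 0, 0]
    - [0, 0, 0]
    - [0, 0, 0]
  hand: [0.087, 0.087, 0.087, 0.087, 0.087, 0.087, 0.087, 0.087]

```text
time_s: 2.15
eef_pos: [0.5027, -0.1703, 0.2226]
orientation: [0.159, 0.987, 0.0, 0.0]
ft_force: [-0.2, 0.1, 0.8]
finger_gap: 0.0871
grasp_force: 0.0
```

>>> apply_moves:
  offset:
    - [-0.018, -0.046, 0.01]
    - [-0.018, -0.046, 0.02]
    - [-0.018, -0.046, 0.02]
    - [-0.018, -0.046, 0.02]
  turn:
    - [0, 0, 0]
    - [0, 0, 0]
    - [0, 0, 0]
    - [0, 0, 0]
  hand: [0.087, 0.087, 0.087, 0.087]

```text
time_s: 2.55
eef_pos: [0.505, -0.217, 0.2021]
orientation: [0.159, 0.987, 0.001, -0.001]
ft_force: [0.5, 0.5, 0.6]
finger_gap: 0.0868
grasp_force: 0.0
```

```bash
python3 - <<'E'
from h import *
p,d,K,T=load('w1')
g=p[138:178,240:284].max(-1);m=(g<95).astype(np.uint8);n,l,st,c=cv2.connectedComponentsWithStats(m);print(st[1:],c[1:]+[240,138])
print(wray(261.2,157,.061,K,T),wray(266.2,210.3,.078,K,T))
s=get_state();print(s['time_s'],s['eef_pos'],s['orientation'])
p,d,K,T=snap('wrist','w2');u,v=wpix((.475,-.211,.091),K,T);print(u,v)
u,v=int(u),int(v);y0,x0=max(v-50,0),u-65
cv2.imwrite('pics/w2.png',cv2.resize(p[y0:y0+100,x0:x0+130],None,fx=6,fy=6,interpolation=cv2.INTER_CUBIC)[...,::-1]);print(x0,y0)
E
```

```text
[[  8   6  28  27 550]] [[261.59272727 156.52909091]]
[0.44389358 0.23280368 0.061     ] [0.49842057 0.22004293 0.078     ]
2.55 [ 0.50497586 -0.21702414  0.20212666] [ 1.59309464e-01  9.87228373e-01  5.96162350e-04 -5.28568249e-04]
253.31951720933114 162.67554609916095
188 112
```

View pics/w2.png

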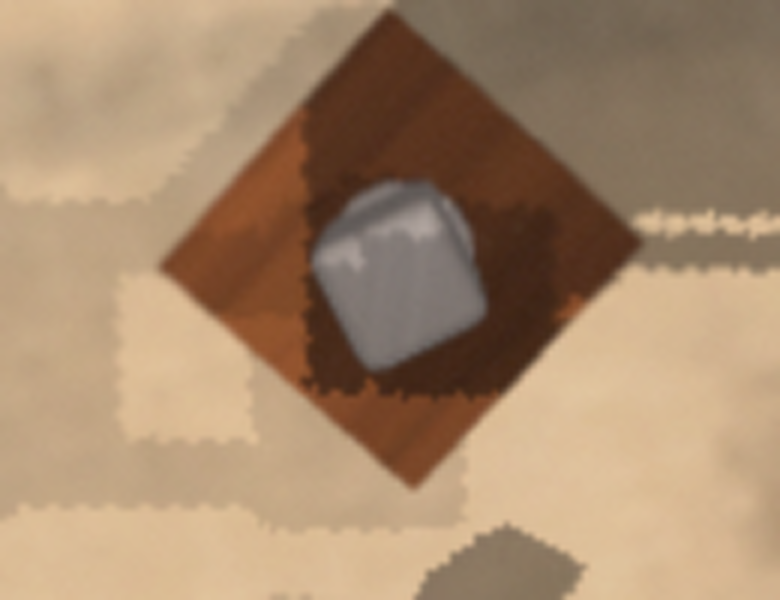

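```bash
python3 - <<'E'
from h import *
p,d,K,T=load('w2')
f=lambda x,y,z:wray(188+(x+.5)/6-.5,112+(y+.5)/6-.5,z,K,T)
q=[f(*c,.091) for c in [(313,260),(375,372),(487,310),(425,200)]]
c=np.mean(q,0);print(c,[np.linalg.norm(q[i]-q[i-1]) for i in range(4)])
print('stand',np.mean([f(*k,.05) for k in [(390,10),(640,242),(413,490),(160,265)]],0))
s=get_state()
from scipy.spatial.transform import Rotation as R
r=R.from_quat(s['orientation']).as_matrix()
for a,b in((0,1),(1,2)):
    e=r.T@(q[b]-q[a]);print('edge dir tool deg',np.degrees(np.arctan2(e[1],e[0])))
print('centre in tool',r.T@(c-s['eef_pos']))
t,_,K,T=load('top0')
# bush in top, hub
g=t[203:222,186:206].max(-1);m=(g<120).astype(np.uint8);n,l,st,cc=cv2.connectedComponentsWithStats(m);print(st[1:],cc[1:]+[186,203])
E
```

```text
[ 0.47217434 -0.20914964  0.091     ] [np.float64(0.019593708889771896), np.float64(0.020069576522453277), np.float64(0.01998180418776121), np.float64(0.019657858037175558)]
stand [ 0.4724613  -0.20938293  0.05      ]
edge dir tool deg 151.83504652427408
edge dir tool deg 60.60113154345605
centre in tool [ 0.03382285 -0.00298672  0.11155953]
[[ 8  6  5  7 25]
 [ 0 18  1  1  1]
 [ 3 18  1  1  1]] [[196.2 212.2]
 [186.  221. ]
 [189.  221. ]]
```

>>> apply_moves:
  offset:
    - [0.034, -0.003, 0]
    - [0.034, -0.003, 0]
    - [0.034, -0.003, 0]
    - [0.034, -0.003, 0.03]
    - [0.034, -0.003, 0.075]
    - [0.034, -0.003, 0.11]
    - [0.034, -0.003, 0.143]
    - [0.034, -0.003, 0.143]
  turn:
    - [0, 0, -0.14]
    - [0, 0, -0.28]
    - [0, 0, -0.42]
    - [0, 0, -0.503]
    - [0, 0, -0.503]
    - [0, 0, -0.503]
    - [0, 0, -0.503]
    - [0, 0, -0.503]
  hand: [0.087, 0.087, 0.087, 0.087, 0.087, 0.087, 0.087, 0.087]

```text
time_s: 3.4
eef_pos: [0.4685, -0.2086, 0.0561]
orientation: [-0.091, 0.996, 0.001, -0.004]
ft_force: [-0.6, 0.7, -1.1]
finger_gap: 0.0868
grasp_force: 0.0
```

>>> apply_moves:
  offset:
    - [0, 0, 0]
    - [0, 0, 0]
    - [0, 0, 0]
    - [0, 0, 0]
    - [0, 0, 0]
    - [0, 0, 0]
    - [0, 0, 0]
  turn:
    - [0, 0, 0]
    - [0, 0, 0]
    - [0, 0, 0]
    - [0, 0, 0]
    - [0, 0, 0]
    - [0, 0, 0]
    - [0, 0, 0]
  hand: [0.015, 0.015, 0.015, 0.015, 0.015, 0.015, 0.015]

```text
time_s: 4.1
eef_pos: [0.4711, -0.2119, 0.0597]
orientation: [-0.089, 0.996, 0.0, 0.0]
ft_force: [-0.6, -0.7, 0.0]
finger_gap: 0.0386
grasp_force: 0.0
```

>>> apply_moves:
  offset:
    - [0, 0, 0]
    - [0, 0, 0]
    - [0, 0, 0]
    - [0, 0, 0]
    - [0, 0, 0]
    - [0, 0, 0]
  turn:
    - [0, 0, 0]
    - [0, 0, 0]
    - [0, 0, 0]
    - [0, 0, 0]
    - [0, 0, 0]
    - [0, 0, 0]
  hand: [0.015, 0.015, 0.015, 0.015, 0.015, 0.015]

```text
time_s: 4.7
eef_pos: [0.471, -0.2115, 0.0595]
orientation: [-0.09, 0.996, 0.0, -0.0]
ft_force: [-1.4, 1.7, 0.1]
finger_gap: 0.022
grasp_force: 30.0
```

>>> apply_moves:
  offset:
    - [0, 0, -0.03]
    - [0, 0, -0.07]
    - [0, 0, -0.1]
    - [0, 0, -0.1]
  turn:
    - [0, 0, 0]
    - [0, 0, 0]
    - [0, 0, 0]
    - [0, 0, 0]
  hand: [0.015, 0.015, 0.015, 0.015]

```text
time_s: 5.1
eef_pos: [0.474, -0.2136, 0.1637]
orientation: [-0.089, 0.996, -0.001, 0.004]
ft_force: [-0.0, -0.2, -1.3]
finger_gap: 0.0218
grasp_force: 30.0
```

>>> apply_moves:
  offset:
    - [-0.005, 0.045, 0]
    - [-0.01, 0.09, 0]
    - [-0.015, 0.135, 0]
    - [-0.02, 0.18, 0]
    - [-0.026, 0.225, 0]
    - [-0.031, 0.27, 0]
    - [-0.037, 0.315, 0]
    - [-0.042, 0.36, 0]
  turn:
    - [0, 0, 0]
    - [0, 0, 0]
    - [0, 0, 0]
    - [0, 0, 0]
    - [0, 0, 0]
    - [0, 0, 0]
    - [0, 0, 0]
    - [0, 0, 0]
  hand: [0.015, 0.015, 0.015, 0.015, 0.015, 0.015, 0.015, 0.015]

```text
time_s: 5.9
eef_pos: [0.4475, 0.1512, 0.1583]
orientation: [-0.089, 0.996, -0.0, -0.0]
ft_force: [1.8, 0.0, -1.0]
finger_gap: 0.0216
grasp_force: 30.0
```

>>> apply_moves:
  offset:
    - [-0.004, 0.043, 0]
    - [-0.008, 0.083, 0]
    - [-0.008, 0.083, 0.01]
    - [-0.008, 0.083, 0.02]
    - [-0.008, 0.083, 0.02]
    - [-0.008, 0.083, 0.02]
  turn:
    - [0, 0, 0]
    - [0, 0, 0]
    - [0, 0, 0]
    - [0, 0, 0]
    - [0, 0, 0]
    - [0, 0, 0]
  hand: [0.015, 0.015, 0.015, 0.015, 0.015, 0.015]

```text
time_s: 6.5
eef_pos: [0.4414, 0.2311, 0.1387]
orientation: [-0.088, 0.996, -0.001, -0.001]
ft_force: [-0.5, -0.5, -1.6]
finger_gap: 0.0218
grasp_force: 30.0
```

```bash
python3 - <<'E'
from h import *
s=get_state();print(s['time_s'],s['eef_pos'],s['orientation'],s['ft_force'],s['joint_pos'])
p,d,K,T=snap('scene','s3')
a=cv2.resize(p[120:220,150:280],None,fx=6,fy=6,interpolation=cv2.INTER_CUBIC)
def pr(P):
    c=K@(T[:3,:3]@np.array(P)+T[:3,3]);return c[:2]/c[2]
cv2.imwrite('pics/s3.png',a[...,::-1])
e=s['eef_pos']
for P in [(.445,.2325,.061),(e[0]+.0016,e[1],e[2]-.0555),(e[0]+.0016,e[1],e[2]-.0095)]: print(((pr(P)-[150,120])*6).round())
E
```

```text
6.5 [0.44135438 0.23109746 0.1387309 ] [-8.81923443e-02  9.96103111e-01 -5.35219828e-04 -6.45298292e-04] [-0.45315244 -0.49668744 -1.6337537 ] [-0.7558587   0.05766495  0.22779152  1.93469666 -0.01378623  1.15237657
  1.22460033]
[344. 420.]
[339. 389.]
[333. 315.]
```

View pics/s3.png

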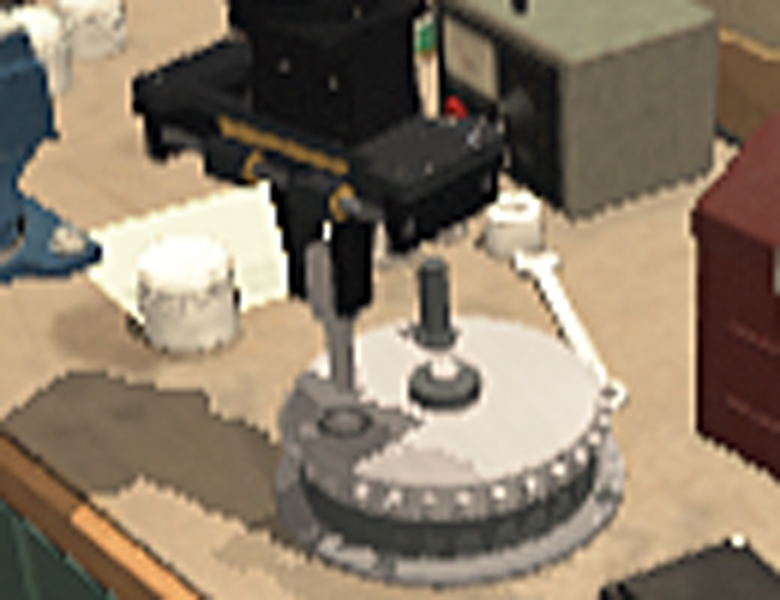

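>>> apply_moves:
  offset:
    - [-0.001, 0.001, 0.01]
    - [-0.001, 0.001, 0.02]
    - [-0.001, 0.001, 0.025]
    - [-0.001, 0.001, 0.03]
    - [-0.001, 0.001, 0.035]
    - [-0.001, 0.001, 0.035]
  turn:
    - [0, 0, 0]
    - [0, 0, 0]
    - [0, 0, 0]
    - [0, 0, 0]
    - [0, 0, 0]
    - [0, 0, 0]
  hand: [0.015, 0.015, 0.015, 0.015, 0.015, 0.015]

```text
time_s: 7.15
eef_pos: [0.4417, 0.2339, 0.1038]
orientation: [-0.09, 0.996, -0.0, -0.001]
ft_force: [-0.5, 0.1, -1.6]
finger_gap: 0.022
grasp_force: 30.0
```

>>> apply_moves:
  offset:
    - [0, 0, 0.004]
    - [0, 0, 0.008]
    - [0, 0, 0.011]
    - [0, 0, 0.011]
    - [0, 0, 0.011]
  turn:
    - [0, 0, 0]
    - [0, 0, 0]
    - [0, 0, 0]
    - [0, 0, 0]
    - [0, 0, 0]
  hand: [0.015, 0.015, 0.015, 0.015, 0.015]

```text
time_s: 7.65
eef_pos: [0.4422, 0.2341, 0.0935]
orientation: [-0.089, 0.996, 0.0, 0.0]
ft_force: [-0.4, -0.5, -2.3]
finger_gap: 0.0217
grasp_force: 30.0
```

>>> apply_moves:
  offset:
    - [0, 0, 0.003]
    - [0, 0, 0.003]
    - [0, 0, 0.003]
    - [0, 0, 0.003]
    - [0, 0, 0.003]
    - [0, 0, 0.003]
    - [0, 0, 0.003]
    - [0, 0, 0.003]
  turn:
    - [0, 0, 0]
    - [0, 0, 0]
    - [0, 0, 0]
    - [0, 0, 0]
    - [0, 0, 0]
    - [0, 0, 0]
    - [0, 0, 0]
    - [0, 0, 0]
  hand: [0.015, 0.015, 0.045, 0.045, 0.045, 0.045, 0.045, 0.045]

```text
time_s: 8.45
eef_pos: [0.4422, 0.2341, 0.0907]
orientation: [-0.089, 0.996, 0.0, 0.0]
ft_force: [-0.1, 0.1, -0.0]
finger_gap: 0.0443
grasp_force: 0.0
```

>>> apply_moves:
  offset:
    - [0, 0, -0.03]
    - [0, 0, -0.06]
    - [0, 0, -0.09]
    - [0, 0, -0.09]
    - [0, 0, -0.09]
    - [0, 0, -0.09]
    - [0, 0, -0.09]
    - [0, 0, -0.09]
  turn:
    - [0, 0, 0]
    - [0, 0, 0]
    - [0, 0, 0.14]
    - [0, 0, 0.28]
    - [0, 0, 0.42]
    - [0, 0, 0.56]
    - [0, 0, 0.7]
    - [0, 0, 0.84]
  hand: [0.045, 0.045, 0.045, 0.045, 0.045, 0.045, 0.045, 0.045]

```text
time_s: 9.25
eef_pos: [0.4421, 0.2341, 0.1806]
orientation: [0.327, 0.945, 0.0, -0.0]
ft_force: [-0.4, -0.6, -0.5]
finger_gap: 0.0449
grasp_force: 0.0
```

>>> apply_moves:
  offset:
    - [0, 0, 0]
    - [0, 0, 0]
    - [0, 0, 0]
    - [0, 0, 0]
    - [0, 0, 0]
    - [0, 0, 0]
    - [0, 0, 0]
    - [0, 0, 0]
  turn:
    - [0, 0, 0.14]
    - [0, 0, 0.28]
    - [0, 0, 0.42]
    - [0, 0, 0.56]
    - [0, 0, 0.7]
    - [0, 0, 0.84]
    - [0, 0, 0.98]
    - [0, 0, 1.12]
  hand: [0.045, 0.045, 0.045, 0.045, 0.045, 0.045, 0.045, 0.045]

```text
time_s: 10.05
eef_pos: [0.4421, 0.2341, 0.1806]
orientation: [0.779, 0.627, 0.0, -0.0]
ft_force: [-0.7, 0.8, -0.9]
finger_gap: 0.0446
grasp_force: 0.0
```

>>> apply_moves:
  offset:
    - [0, 0, 0]
    - [0, 0, 0]
    - [0, 0, 0]
    - [0, 0, 0]
    - [0, 0, 0]
  turn:
    - [0, 0, 0.14]
    - [0, 0, 0.28]
    - [0, 0, 0.4]
    - [0, 0, 0.4]
    - [0, 0, 0.4]
  hand: [0.036, 0.036, 0.036, 0.036, 0.036]

```text
time_s: 10.55
eef_pos: [0.4421, 0.2341, 0.1806]
orientation: [0.886, 0.463, 0.0, 0.0]
ft_force: [-0.3, 0.7, 0.3]
finger_gap: 0.036
grasp_force: 0.0
```

```bash
python3 - <<'E'
from h import *
from scipy.spatial.transform import Rotation as R
s=get_state();print(s['time_s'],s['eef_pos'],s['orientation'],s['ft_force'],s['joint_pos'],s['finger_gap'])
r=R.from_quat(s['orientation']).as_matrix();print(r.round(3))
print(r.T@(np.array([.537,.2648,.078])-s['eef_pos']),'y angle',np.degrees(np.arctan2(r[1,1],r[0,1])))
p,d,K,T=snap('scene','s4');w=cloud(d,K,T)
a=cv2.resize(p[120:220,150:280],None,fx=6,fy=6,interpolation=cv2.INTER_CUBIC);cv2.imwrite('pics/s4.png',a[...,::-1])
E
```

```text
10.55 [0.44210662 0.23407812 0.18056594] [8.86134840e-01 4.63427498e-01 5.80431400e-06 1.03492186e-06] [-0.34853983  0.68014166  0.34864306] [-0.79143724  0.0240626   0.2561449   1.88104447 -0.00644846  1.23726531
 -1.1403301 ] 0.03603014305498651
[[ 0.57   0.821  0.   ]
 [ 0.821 -0.57   0.   ]
 [ 0.     0.    -1.   ]]
[0.07936532 0.06041104 0.10256712] y angle -34.78300040513802
```

View pics/s4.png

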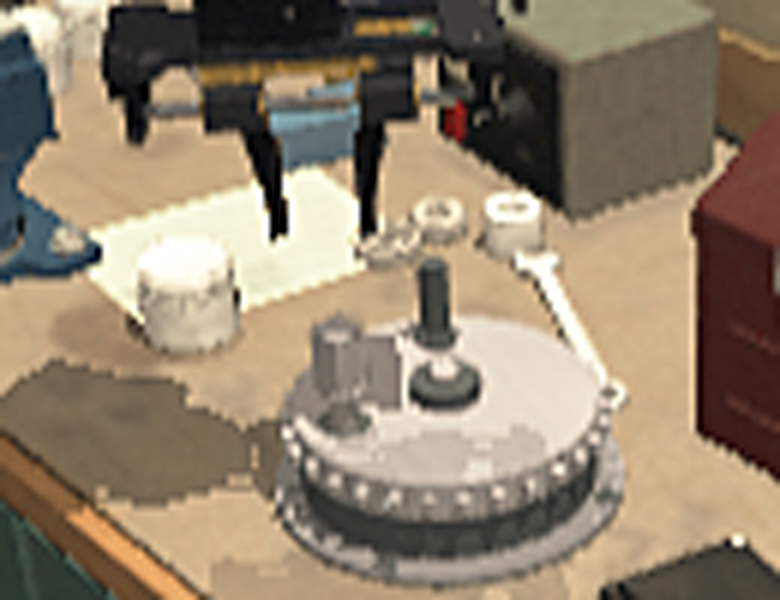

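The pin stands in the bush, with its head at crop (338,340) and its collar just above the bush. The post top is at (433,265). Next I'll straddle the post.

>>> apply_moves:
  offset:
    - [0.04, 0.03, 0]
    - [0.079, 0.06, 0]
    - [0.079, 0.06, 0]
    - [0.079, 0.06, 0.02]
    - [0.079, 0.06, 0.05]
    - [0.079, 0.06, 0.08]
    - [0.079, 0.06, 0.1]
    - [0.079, 0.06, 0.1]
  turn:
    - [0, 0, 0]
    - [0, 0, 0]
    - [0, 0, 0]
    - [0, 0, 0]
    - [0, 0, 0]
    - [0, 0, 0]
    - [0, 0, 0]
    - [0, 0, 0]
  hand: [0.036, 0.036, 0.036, 0.036, 0.036, 0.036, 0.036, 0.036]

```text
time_s: 11.4
eef_pos: [0.5337, 0.2632, 0.0773]
orientation: [0.886, 0.463, -0.003, 0.0]
ft_force: [0.2, -0.1, 0.1]
finger_gap: 0.0359
grasp_force: 0.0
```

>>> apply_moves:
  offset:
    - [0, -0.006, 0]
    - [0, -0.0095, 0]
    - [-0.001, -0.0125, 0]
    - [-0.001, -0.0155, 0]
    - [-0.003, -0.021, 0]
    - [-0.0055, -0.027, 0]
    - [-0.0085, -0.032, 0]
    - [-0.0085, -0.032, 0]
  turn:
    - [0, 0, 0]
    - [0, 0, 0]
    - [0, 0, -0.05]
    - [0, 0, -0.1]
    - [0, 0, -0.2]
    - [0, 0, -0.3]
    - [0, 0, -0.4]
    - [0, 0, -0.4]
  hand: [0.036, 0.036, 0.036, 0.036, 0.036, 0.036, 0.036, 0.036]

```text
time_s: 12.2
eef_pos: [0.5082, 0.2762, 0.0826]
orientation: [0.777, 0.63, 0.003, 0.001]
ft_force: [5.0, -0.1, -4.4]
finger_gap: 0.0359
grasp_force: 2.7
```

```bash
cat >> h.py <<'E'
from scipy.spatial.transform import Rotation as R
C=np.array([.5025,.2157])
def top(f,view=False):
    s=get_state();r=R.from_quat(s['orientation']).as_matrix();e=s['eef_pos']
    print('t',s['time_s'],'tcp',e.round(4),'F tool',(r.T@s['ft_force']).round(1))
    q=(e[:2]-C);print('rad %.4f ang %.1f yaw(x) %.1f'%(np.hypot(*q),np.degrees(np.arctan2(q[1],q[0])),np.degrees(np.arctan2(r[1,0],r[0,0]))))
    p,d,K,T=snap('scene',f);w=cloud(d,K,T)
    # pin head: highest light points near the bush circle
    x,y,z=np.moveaxis(w,-1,0);rr=np.hypot(x-C[0],y-C[1])
    m=(rr<.09)&(rr>.03)&(x-C[0]<0)&(y<.285)&(z>.066)&(z<.13)&(p.max(-1)>70)
    if m.sum(): print('pin: n',m.sum(),'zmax',np.sort(z[m])[-4:].round(4),'mean',w[m].mean(0).round(3))
    return p
E
python3 - <<'E'
from h import *
top('s5')
E
```

```text
t 12.2 tcp [0.5082 0.2762 0.0826] F tool [0.9 4.9 4.5]
rad 0.0608 ang 84.6 yaw(x) 78.1
pin: n 126 zmax [0.1209 0.121  0.1212 0.122 ] mean [0.437 0.203 0.101]
```

>>> apply_moves:
  offset:
    - [-0.0005, -0.003, 0]
    - [-0.001, -0.006, 0]
    - [-0.002, -0.009, 0]
    - [-0.002, -0.009, 0]
    - [-0.002, -0.009, 0]
  turn:
    - [0, 0, -0.05]
    - [0, 0, -0.1]
    - [0, 0, -0.15]
    - [0, 0, -0.15]
    - [0, 0, -0.15]
  hand: [0.036, 0.036, 0.036, 0.036, 0.036]

```text
time_s: 12.75
eef_pos: [0.4994, 0.2765, 0.0826]
orientation: [0.728, 0.686, 0.004, 0.002]
ft_force: [6.1, 0.3, -5.6]
finger_gap: 0.0363
grasp_force: 3.2
```

>>> apply_moves:
  offset:
    - [-0.0002, -0.0015, 0]
    - [-0.0005, -0.003, 0]
    - [-0.001, -0.0045, 0]
    - [-0.001, -0.006, 0]
    - [-0.001, -0.006, 0]
    - [-0.001, -0.006, 0]
  turn:
    - [0, 0, -0.025]
    - [0, 0, -0.05]
    - [0, 0, -0.075]
    - [0, 0, -0.1]
    - [0, 0, -0.1]
    - [0, 0, -0.1]
  hand: [0.036, 0.036, 0.036, 0.036, 0.036, 0.036]

```text
time_s: 13.35
eef_pos: [0.4936, 0.2758, 0.0826]
orientation: [0.693, 0.721, 0.004, 0.002]
ft_force: [6.7, 0.6, -5.0]
finger_gap: 0.0356
grasp_force: 3.5
```

```bash
python3 -c "
from h import *
top('s6')"
```

```text
t 13.35 tcp [0.4936 0.2758 0.0826] F tool [0.3 6.6 5. ]
rad 0.0608 ang 98.4 yaw(x) 92.3
pin: n 146 zmax [0.1215 0.1218 0.122  0.1221] mean [0.45 0.2  0.1 ]
```

>>> apply_moves:
  offset:
    - [-0.0002, -0.0015, 0]
    - [-0.0005, -0.003, 0]
    - [-0.0005, -0.003, 0]
    - [-0.001, -0.0045, 0]
    - [-0.001, -0.006, 0]
    - [-0.001, -0.006, 0]
  turn:
    - [0, 0, -0.025]
    - [0, 0, -0.05]
    - [0, 0, -0.05]
    - [0, 0, -0.075]
    - [0, 0, -0.1]
    - [0, 0, -0.1]
  hand: [0.036, 0.036, 0.036, 0.036, 0.036, 0.036]

```text
time_s: 14.0
eef_pos: [0.4877, 0.2747, 0.0827]
orientation: [0.656, 0.755, 0.004, 0.002]
ft_force: [7.5, 0.9, -5.4]
finger_gap: 0.0362
grasp_force: 3.6
```

```bash
python3 -c "
from h import *
top('s7')"
```

```text
t 14.0 tcp [0.4877 0.2747 0.0827] F tool [-0.2  7.5  5.4]
rad 0.0608 ang 104.1 yaw(x) 98.0
pin: n 146 zmax [0.1209 0.121  0.1212 0.1214] mean [0.453 0.197 0.099]
```

>>> apply_moves:
  offset:
    - [-0.0002, -0.0015, 0]
    - [-0.0005, -0.003, 0]
    - [-0.0005, -0.003, 0]
    - [-0.001, -0.0045, 0]
    - [-0.001, -0.006, 0]
    - [-0.001, -0.006, 0]
  turn:
    - [0, 0, -0.025]
    - [0, 0, -0.05]
    - [0, 0, -0.05]
    - [0, 0, -0.075]
    - [0, 0, -0.1]
    - [0, 0, -0.1]
  hand: [0.036, 0.036, 0.036, 0.036, 0.036, 0.036]

```text
time_s: 14.65
eef_pos: [0.482, 0.2729, 0.0827]
orientation: [0.617, 0.787, 0.004, 0.002]
ft_force: [6.7, 0.4, -5.8]
finger_gap: 0.0362
grasp_force: 3.6
```

```bash
python3 -c "
from h import *
top('s8')"
```

```text
t 14.65 tcp [0.482  0.2729 0.0827] F tool [-1.2  6.5  5.8]
rad 0.0608 ang 109.8 yaw(x) 103.8
pin: n 151 zmax [0.1215 0.1223 0.1226 0.1226] mean [0.457 0.196 0.099]
```

>>> apply_moves:
  offset:
    - [-0.0002, -0.0015, 0]
    - [-0.0005, -0.003, 0]
    - [-0.0005, -0.003, 0]
    - [-0.001, -0.0045, 0]
    - [-0.001, -0.006, 0]
    - [-0.001, -0.006, 0]
  turn:
    - [0, 0, -0.025]
    - [0, 0, -0.05]
    - [0, 0, -0.05]
    - [0, 0, -0.075]
    - [0, 0, -0.1]
    - [0, 0, -0.1]
  hand: [0.036, 0.036, 0.036, 0.036, 0.036, 0.036]

```text
time_s: 15.3
eef_pos: [0.4764, 0.2706, 0.0828]
orientation: [0.577, 0.817, 0.004, 0.002]
ft_force: [7.9, 0.7, -4.4]
finger_gap: 0.0359
grasp_force: 3.6
```

```bash
python3 -c "
from h import *
top('s9')"
```

```text
t 15.3 tcp [0.4764 0.2706 0.0828] F tool [-2.   7.7  4.4]
rad 0.0607 ang 115.4 yaw(x) 109.5
pin: n 141 zmax [0.1208 0.121  0.121  0.1212] mean [0.459 0.192 0.099]
```

>>> apply_moves:
  offset:
    - [-0.0002, -0.0015, 0]
    - [-0.0005, -0.003, 0]
    - [-0.0005, -0.003, 0]
    - [-0.001, -0.0045, 0]
    - [-0.001, -0.006, 0]
    - [-0.001, -0.006, 0]
  turn:
    - [0, 0, -0.025]
    - [0, 0, -0.05]
    - [0, 0, -0.05]
    - [0, 0, -0.075]
    - [0, 0, -0.1]
    - [0, 0, -0.1]
  hand: [0.036, 0.036, 0.036, 0.036, 0.036, 0.036]

```text
time_s: 15.95
eef_pos: [0.471, 0.2676, 0.0828]
orientation: [0.536, 0.844, 0.004, 0.003]
ft_force: [7.4, 1.1, -4.7]
finger_gap: 0.0363
grasp_force: 3.3
```

```bash
python3 -c "
from h import *
top('s10')"
```

```text
t 15.95 tcp [0.471  0.2676 0.0828] F tool [-2.2  7.2  4.8]
rad 0.0607 ang 121.3 yaw(x) 115.2
pin: n 145 zmax [0.1204 0.1205 0.1209 0.1216] mean [0.462 0.188 0.097]
```

>>> apply_moves:
  offset:
    - [-0.0002, -0.0015, 0]
    - [-0.0005, -0.003, 0]
    - [-0.0005, -0.003, 0]
    - [-0.001, -0.0045, 0]
    - [-0.001, -0.006, 0]
    - [-0.001, -0.006, 0]
  turn:
    - [0, 0, -0.025]
    - [0, 0, -0.05]
    - [0, 0, -0.05]
    - [0, 0, -0.075]
    - [0, 0, -0.1]
    - [0, 0, -0.1]
  hand: [0.036, 0.036, 0.036, 0.036, 0.036, 0.036]

```text
time_s: 16.6
eef_pos: [0.4662, 0.2644, 0.0831]
orientation: [0.493, 0.87, 0.004, 0.003]
ft_force: [7.5, 0.6, -3.7]
finger_gap: 0.0361
grasp_force: 3.3
```

```bash
python3 -c "
from h import *
top('s11')"
```

```text
t 16.6 tcp [0.4662 0.2644 0.0831] F tool [-3.3  6.7  3.8]
rad 0.0607 ang 126.7 yaw(x) 121.0
pin: n 118 zmax [0.1127 0.1128 0.1145 0.1169] mean [0.462 0.189 0.089]
```

>>> apply_moves:
  offset:
    - [0, 0, 0]
    - [-0.0002, -0.001, 0]
    - [-0.0003, -0.002, 0]
    - [-0.0003, -0.002, 0]
  turn:
    - [0, 0, 0]
    - [0, 0, -0.016]
    - [0, 0, -0.033]
    - [0, 0, -0.033]
  hand: [0.036, 0.036, 0.036, 0.036]

```text
time_s: 17.05
eef_pos: [0.4649, 0.2632, 0.0831]
orientation: [0.478, 0.878, 0.004, 0.003]
ft_force: [7.1, 2.5, -4.2]
finger_gap: 0.036
grasp_force: 3.6
```

```bash
python3 -c "
from h import *
p=top('s12')
cv2.imwrite('pics/s12.png',cv2.resize(p[120:220,150:280],None,fx=6,fy=6,interpolation=cv2.INTER_CUBIC)[...,::-1])"
```

```text
t 17.05 tcp [0.4649 0.2632 0.0831] F tool [-1.8  7.3  4.3]
rad 0.0606 ang 128.4 yaw(x) 122.8
pin: n 112 zmax [0.1097 0.1101 0.1113 0.1126] mean [0.463 0.186 0.088]
```

View pics/s12.png

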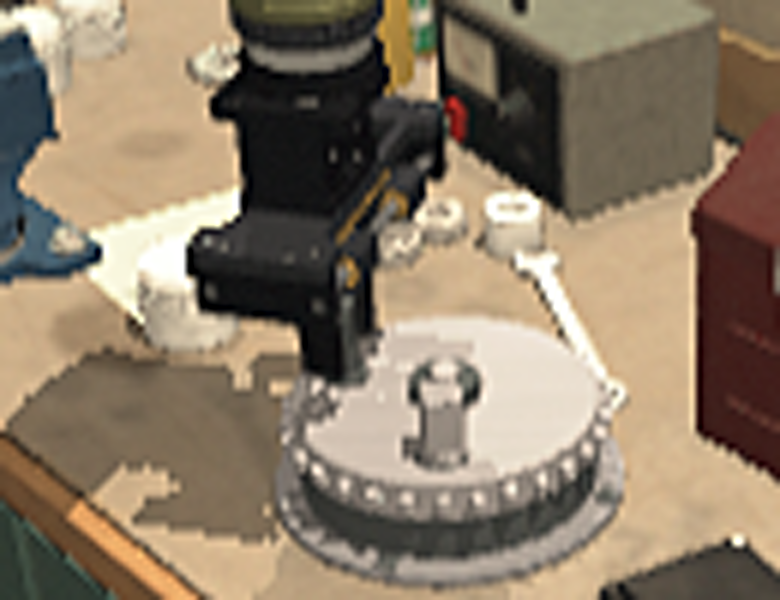

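```bash
python3 -c "
from h import *
p,d,K,T=load('s12');w=cloud(d,K,T)
def pr(P):
    c=K@(T[:3,:3]@np.array(P)+T[:3,3]);return ((c[:2]/c[2]-[150,120]+.5)*6).round()
for th in (1.08,1.13,1.18):
    a=np.radians(163.8)+th;b=C+.06*np.array([np.cos(a),np.sin(a)])
    print(th,b,[pr((*b,z)) for z in (.061,.066,.084,.102)])
x,y,z=np.moveaxis(w,-1,0)
for v in range(184,200): print(v,[(round(float(z[v,u])*1000)) for u in range(218,231)])
"
```

```text
1.08 [0.46057968 0.17277347] [array([438., 458.]), array([437., 450.]), array([435., 422.]), array([434., 393.])]
1.13 [0.4627775  0.17073198] [array([443., 458.]), array([443., 450.]), array([441., 422.]), array([439., 393.])]
1.18 [0.46507461 0.16880288] [array([449., 458.]), array([449., 450.]), array([447., 422.]), array([445., 393.])]
184 [71, 71, 104, 102, 101, 102, 101, 102, 100, 71, 71, 67, 58]
185 [68, 68, 100, 101, 100, 101, 101, 102, 99, 74, 73, 69, 57]
186 [64, 66, 100, 101, 100, 101, 101, 100, 101, 66, 66, 65, 58]
187 [59, 61, 100, 98, 99, 100, 100, 100, 99, 64, 61, 58, 58]
188 [60, 59, 98, 97, 96, 98, 96, 96, 94, 59, 60, 59, 60]
189 [58, 59, 90, 96, 95, 94, 93, 91, 92, 58, 58, 60, 59]
190 [61, 58, 90, 88, 91, 89, 88, 87, 89, 60, 59, 60, 60]
191 [60, 59, 82, 89, 87, 85, 86, 83, 84, 59, 59, 58, 61]
192 [59, 59, 81, 83, 81, 80, 81, 78, 78, 80, 59, 58, 58]
193 [59, 57, 75, 77, 77, 79, 78, 76, 75, 74, 59, 60, 62]
194 [60, 61, 69, 75, 73, 74, 74, 73, 73, 72, 58, 59, 62]
195 [59, 60, 65, 70, 72, 69, 70, 69, 68, 67, 60, 58, 61]
196 [58, 58, 64, 65, 68, 64, 65, 65, 64, 60, 60, 61, 60]
197 [58, 61, 60, 64, 64, 64, 64, 62, 60, 60, 61, 59, 58]
198 [61, 62, 60, 59, 61, 61, 61, 60, 60, 59, 60, 58, 61]
199 [60, 60, 58, 59, 61, 61, 61, 59, 60, 59, 57, 59, 61]
```

The pin is home: its head top measures 0.101 m, against 0.102 m expected. Next I'll ease back so the pin takes the spring load.

>>> apply_moves:
  offset:
    - [0, 0.002, 0]
    - [0, 0.004, 0]
    - [0, 0.006, 0]
    - [0, 0.009, 0]
    - [0, 0.012, 0]
    - [0, 0.014, 0]
    - [0, 0.014, 0]
  turn:
    - [0, 0, 0]
    - [0, 0, 0.03]
    - [0, 0, 0.05]
    - [0, 0, 0.05]
    - [0, 0, 0.05]
    - [0, 0, 0.05]
    - [0, 0, 0.05]
  hand: [0.036, 0.036, 0.036, 0.036, 0.036, 0.036, 0.036]

```text
time_s: 17.8
eef_pos: [0.4727, 0.2701, 0.0809]
orientation: [0.5, 0.866, 0.0, -0.0]
ft_force: [-0.4, -0.2, -0.8]
finger_gap: 0.0362
grasp_force: 0.0
```

```bash
cat >> h.py <<'E'
def head(f):
    p,d,K,T=load(f);w=cloud(d,K,T)[165:200,205:240].reshape(-1,3);g=p[165:200,205:240].reshape(-1,3).max(-1)
    m=(w[:,2]>.092)&(w[:,2]<.13)&(w[:,1]<.2)&(w[:,0]<.49);print('head n',m.sum(),w[m].mean(0).round(4),np.percentile(w[m][:,2],90).round(4))
E
python3 -c "
from h import *
top('s13');head('s12');head('s13')"
```

```text
t 17.8 tcp [0.4727 0.2701 0.0809] F tool [ 0.  -0.5  0.8]
rad 0.0620 ang 118.8 yaw(x) 120.0
pin: n 124 zmax [0.11   0.1108 0.1125 0.1128] mean [0.461 0.199 0.088]
head n 41 [0.4618 0.1681 0.0991] 0.1018
head n 40 [0.4548 0.1748 0.0997] 0.1027
```

>>> apply_moves:
  offset:
    - [-0.001, 0.004, 0]
    - [-0.001, 0.008, 0]
    - [-0.001, 0.012, 0]
    - [-0.002, 0.014, 0]
    - [-0.002, 0.016, 0]
    - [-0.002, 0.0165, 0]
  turn:
    - [0, 0, 0.05]
    - [0, 0, 0.1]
    - [0, 0, 0.15]
    - [0, 0, 0.15]
    - [0, 0, 0.15]
    - [0, 0, 0.15]
  hand: [0.036, 0.036, 0.036, 0.036, 0.036, 0.036]

```text
time_s: 18.45
eef_pos: [0.4877, 0.2758, 0.0804]
orientation: [0.563, 0.826, -0.0, -0.0]
ft_force: [-1.0, -0.9, 0.0]
finger_gap: 0.036
grasp_force: 0.6
```

>>> apply_moves:
  offset:
    - [0, 0.0005, 0]
    - [0, 0.001, 0]
    - [0, 0.0015, 0]
    - [0, 0.002, 0]
    - [0, 0.002, 0]
  turn:
    - [0, 0, 0]
    - [0, 0, 0]
    - [0, 0, 0]
    - [0, 0, 0]
    - [0, 0, 0]
  hand: [0.036, 0.036, 0.036, 0.036, 0.036]

```text
time_s: 18.95
eef_pos: [0.4881, 0.276, 0.0803]
orientation: [0.564, 0.826, -0.002, -0.001]
ft_force: [-7.0, -2.1, 4.6]
finger_gap: 0.0357
grasp_force: 3.3
```

>>> apply_moves:
  offset:
    - [0, 0.0005, 0]
    - [0, 0.001, 0]
    - [0, 0.0015, 0]
    - [0, 0.0015, 0]
    - [0, 0.0015, 0]
    - [0, 0.0015, 0]
    - [0, 0.0015, 0]
    - [0, 0.0015, 0]
  turn:
    - [0, 0, 0]
    - [0, 0, 0]
    - [0, 0, 0]
    - [0, 0, 0]
    - [0, 0, 0]
    - [0, 0, 0]
    - [0, 0, 0]
    - [0, 0, 0]
  hand: [0.036, 0.036, 0.036, 0.036, 0.036, 0.036, 0.036, 0.036]

```text
time_s: 19.75
eef_pos: [0.4882, 0.2761, 0.0802]
orientation: [0.564, 0.826, -0.003, -0.002]
ft_force: [-10.2, -4.7, 7.0]
finger_gap: 0.0359
grasp_force: 5.0
```

>>> apply_moves:
  offset:
    - [0, 0.0004, 0]
    - [0, 0.0004, 0]
    - [0, 0.0004, 0]
    - [0, 0.0004, 0]
    - [0, 0.0004, 0]
    - [0, 0.0004, 0]
  turn:
    - [0, 0, 0]
    - [0, 0, 0]
    - [0, 0, 0]
    - [0, 0, 0]
    - [0, 0, 0]
    - [0, 0, 0]
  hand: [0.036, 0.036, 0.036, 0.036, 0.036, 0.036]

```text
time_s: 20.35
eef_pos: [0.4882, 0.2761, 0.0802]
orientation: [0.564, 0.826, -0.003, -0.002]
ft_force: [-9.1, -4.7, 8.2]
finger_gap: 0.0357
grasp_force: 5.4
```

>>> apply_moves:
  offset:
    - [0, -0.002, 0]
    - [0, -0.006, 0]
    - [0, -0.012, 0]
    - [0, -0.012, 0]
    - [0, -0.012, -0.03]
    - [0, -0.012, -0.07]
    - [0, -0.012, -0.11]
    - [0, -0.012, -0.14]
  turn:
    - [0, 0, 0]
    - [0, 0, 0]
    - [0, 0, 0]
    - [0, 0, 0]
    - [0, 0, 0]
    - [0, 0, 0]
    - [0, 0, 0]
    - [0, 0, 0]
  hand: [0.036, 0.036, 0.036, 0.036, 0.036, 0.036, 0.036, 0.036]

```text
time_s: 21.15
eef_pos: [0.4815, 0.2737, 0.2236]
orientation: [0.564, 0.826, 0.002, 0.001]
ft_force: [0.7, -0.1, 0.3]
finger_gap: 0.0357
grasp_force: 0.0
```

```bash
python3 -c "
from h import *
p=top('s14');head('s14')
cv2.imwrite('pics/s14.png',cv2.resize(p[120:220,150:280],None,fx=6,fy=6,interpolation=cv2.INTER_CUBIC)[...,::-1])"
```

```text
t 21.15 tcp [0.4815 0.2737 0.2236] F tool [-0.3  0.6 -0.3]
rad 0.0617 ang 109.9 yaw(x) 111.4
pin: n 121 zmax [0.1109 0.111  0.1123 0.1125] mean [0.459 0.197 0.089]
head n 40 [0.4549 0.1746 0.0998] 0.1032
```

View pics/s14.png

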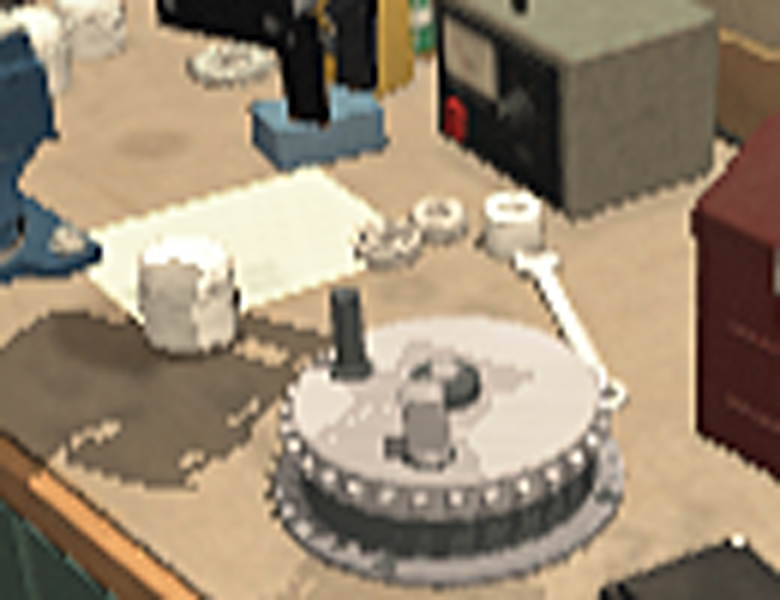

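The pin stands home with its collar on the bush at crop (427,458). The wheel is held back with its post at (348,335), and the gripper is clear of everything.

```bash
python3 -c "
from bench import *
print(job_done())"
```

```text
the job is handed in; nothing more can be done
None
```

The job is handed in, with no verdict returned: the pin is home with its collar down on the bush, the lock held a clockwise push on the post of about 10–11 N sideways (some 13 N in all) for over half a second, and the robot ended hands off.

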